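Gather the pattern weights in the tipping tray

ROBOT

A 6-joint arm with a two-finger parallel gripper is mounted at the origin on the work surface. World frame = base frame: x ahead of the robot, y to its left, z up, the work surface at z = 0. Lengths are in m, angles in rad, forces in N, time in s.
With the tool pointing down it reaches from about 0.375 to 0.925 m from the base axis. Payload 5.7 kg.
Tool frame: the origin (TCP) lies midway between the tips of the shut fingers; the grasp point (between the pads) lies r.hold_point_z behind it (r.hold_point_z is the distance from the TCP to the grasp point, in m); y points along the fingers, x is the direction in which the jaws open and shut, and the axes are right-handed (so a half turn about y gives the same grasp; the last joint's range is limited). The gripper opens to 88 mm and grips with 3 to 60 N. Pads are 20 mm wide; open, the fingers measure 115 mm over their backs; the gripper's body (75 mm by 178 mm) begins 61 mm behind the grasp point.
Start: joints at [1.204, 0.359, 1.51, -0, 1.272, -0.115], TCP at [0.149, 0.581, 0.223] pointing down, gripper open.
Joint ranges: [-2.97, 2.97], [-1.01, 2.36], [0.21, 2.38], [-0.96, 4.11], [0.2, 2.71], [-2.98, 2.98]. Speed limits (rad/s): [2.39, 2.39, 3.14, 3.14, 3.14, 3.14].

INTERFACE

Orientations are given as a unit quaternion [x, y, z, w].
In Python, from rig import r gives the robot as it stands. The module is installed in compiled form; this text tells all that it offers.
- The arm moves only by the shell command python3 -m jog 'ROWS' [FORCE]. ROWS is a JSON object of lists of equal length, an entry for each row: "offset": the shift along the tool's x, y, z in units of 50 mm (1.0 is 50 mm), a list of three; "dr": the turn, a rotation vector about the tool's x, y, z in units of 6 degrees (1.0 is 6 degrees), a list of three; "fingers": the finger opening in mm, from 0 to 87.8. In form: {"offset": [[dx, dy, dz], ...], "dr": [[ax, ay, az], ...], "fingers": [fingers, ...]}. A call has 1 to 12 rows; each row shifts and turns the commanded pose from where the row before left it, along the tool's axes as they then stand; what a row does not reach is not made up. A row lasts 1/8 s, in which the tool goes at most 62.5 mm and 10.7 degrees, less where a joint would pass 70% of its speed; a pose out of reach is approached as far as the arm can. A call is refused whole if a number of a shift passes 1 or a number of a turn 1, either way. A call with a gripper value outside its range is refused whole. The fingers move at their own pace and stop on an object; FORCE is the grip in N (left out, the last holds). Time passes only in rows, so rows that do not move let the fingers close. It gives the time, the measured TCP pose, the force and the opening at its end, in the units of the state.
- r.read_state(): the state, without advancing time (a new reading comes with each control period).
- r.read_camera(name): name is "side" or "top" or "wrist"; returns the picture (400x640x3 uint8, blue, green, red); there is no depth.
- r.calibration(name): a dict with "camera_matrix" (3x3 intrinsics, pixels), "world_to_cam" (4x4, takes a point from world to camera coordinates); the wrist camera has in their place "hand_eye" (4x4, takes a point from camera to tool coordinates, whose origin is the TCP and whose axes are the tool frame's). Camera axes: x right, y down, z forward; pixel columns grow to the right and rows downward; lengths in m; the calibration is good to about 2 mm. The wrist camera is an equidistant fisheye: a pixel r from the principal point sees the ray r / f radians off the axis. A picture is of the moment at which its call begins: read the wrist's pose just before it. calibration takes no time and is no camera call.
- r.hand_in(): hands the job in, once; it reports no verdict.
The state is a dict: "t": time; "joint_pos": joint angles; "joint_velocities": joint speeds; "tau": joint torques, N m; "eef_pos": TCP position; "ee_rot": TCP orientation; "wrist_force": force on the tool from outside, world axes, zero at the start; "wrist_torque": the same for the moment, N m; "gripper_width": finger opening in m.
Only numpy, scipy, OpenCV 4.12 (cv2) and the standard library are available. Lean on these libraries where they do the work, as an engineer would, in place of code of your own. Each camera call takes 0.05 s, during which the arm holds its last target.

TASK

Put the stray pattern weight standing on the table into the clear, raised end of the level tipping tray (the end away from the press tab), standing on its base. Then tip the tray by pressing its tab down, with no more than 20 newtons, until it rests firmly on the rubber stop underneath and all four weights have slid to the tab end, and leave it tipped there. Leave the shears, the bottle and the pin tin where they are.

Things in the scene. Friction and masses are not known exactly. Their poses are not given: they have to be found in the camera images.
- stand: fixed plywood stand on the table: base board 200 x 270 mm, 12 mm thick, with two cheeks 130 mm high at its x = -92 and +92 mm that carry the hinge axle. Origin: on the table under the middle of the axle; x runs along the axle, y towards the tab end of the tray. The hinge axis is 120 mm above the table
- stop_foot (a point): foot of the stop post, on the stand's base board under the tray, at stand x = 0, y = 115 mm, z = 12 mm. On the post is a rubber stop (part of the stand). The post's height is set by hand, differs every time and is not measured: the tray meets the stop at some tilt from about 0.41 to 0.57 rad. The rubber yields about 1 mm per 3 N
- tray: pale wooden tray, inside 150 mm (x) by 280 mm (y), walls 6 mm thick. Origin: on the hinge axis, under the tray's middle; z is square to the floor; inner floor at z = 12 mm, wall tops at z = 34 mm; y runs towards the tab end. It starts level and only the tab end (+y) can go down. The floor is smooth: the weights start to slide at about 0.19 to 0.29 rad of tilt
- press_tab (a point): the place to press: middle of the top face of the flat tab that sticks out of the tray's +y end (tab 70 mm wide in x, 45 mm long outside the wall, 8 mm thick). At tray x = 0, y = 172 mm, z = 20 mm; it moves with the tray. The hinge is stiff, so the tray stays where it is left; tipping takes under about 6 N here, and the force rises by a little over 1 N per mm of travel once the tray is on its stop
- raised_end (a point): middle of the clear floor area at the end of the tray away from the tab, on the inner floor, at tray x = 0, y = -98 mm, z = 12 mm; about 80 mm of the tray's length is clear there. Its axes are the tray's
- stray: the weight that stands alone on the table; a steel pattern weight: disc 36 mm across and 11 mm high, a 12 mm neck, then a round knob 17 mm across from 24 to 42 mm above the underside (about 0.1 kg). Origin: centre of its underside, z up through the knob
- weight0: a weight that starts in the middle of the tray, on its -x side; a steel pattern weight: disc 36 mm across and 11 mm high, a 12 mm neck, then a round knob 17 mm across from 24 to 42 mm above the underside (about 0.1 kg). Origin: centre of its underside, z up through the knob
- weight1: a weight that starts in the middle of the tray, near its middle line; a steel pattern weight: disc 36 mm across and 11 mm high, a 12 mm neck, then a round knob 17 mm across from 24 to 42 mm above the underside (about 0.1 kg). Origin: centre of its underside, z up through the knob
- weight2: a weight that starts in the middle of the tray, on its +x side; a steel pattern weight: disc 36 mm across and 11 mm high, a 12 mm neck, then a round knob 17 mm across from 24 to 42 mm above the underside (about 0.1 kg). Origin: centre of its underside, z up through the knob
- shears: bystander: dressmaking shears lying flat, about 200 mm long, orange ring handles. Origin: at the pivot, blades to its +x
- bottle: bystander: drinks bottle, 64 mm across, 190 mm high. Origin: centre of its underside
- pin_tin: bystander: round aluminium tin, 76 mm across, 30 mm high. Origin: centre of its underside
Mind the look-alikes: they are no part of the job. What is shaped like the stray but green is not meant. What is shaped like the weight0 but purple is not meant.

How it is judged:
By the outcome, as a careful person would: the job done as asked, in the order asked, and still so for the second after the job is handed in, with the robot touching nothing.
It also fails if it takes over 70 s, if anything falls off the work surface, if the arm or the gripper's body presses on something with over 40 N, if the wrist force passes 120 N, or if a joint passes its speed limit or range.

## Working session

There is one attempt and no reset: what is moved stays moved. The work goes in short steps, Python scripts to look and compute and a shell command to move; the robot and the scene stay as the last step left them, time stands still between calls to the robot, and variables do not carry over. Pictures are saved under pics/ and viewed, and the job is handed in when it is done.

```bash
mkdir -p pics; cat > h.py <<'E'
import numpy as np, cv2
from rig import r
from scipy.spatial.transform import Rotation as R
def snap(n,f):
    im=r.read_camera(n); cv2.imwrite('pics/'+f+'.png',im); return im
E
python3 - <<'E'
from h import *
print(r.read_state()); print(r.hold_point_z)
for n in ['side','top','wrist']:
    snap(n,n+'0'); print(n,r.calibration(n))
E
```

```text
{'t': 0.0, 'joint_pos': array([ 1.20387814e+00,  3.59504517e-01,  1.51140747e+00, -1.17120520e-05,
        1.27249892e+00, -1.15081732e-01]), 'joint_velocities': array([ 0.00108984,  0.00066944,  0.00036192, -0.00049679,  0.00032382,
        0.00026465]), 'tau': array([ 2.29441503e-04, -5.15371907e+01, -2.70723635e+01,  6.77210907e-02,
        3.49755655e-02, -1.29211089e-04]), 'eef_pos': array([0.14926532, 0.58043511, 0.22181939]), 'ee_rot': array([ 0.5591696 ,  0.43270143, -0.43379717, -0.55849696]), 'wrist_force': array([-0.57007359,  0.09778603,  0.00609393]), 'wrist_torque': array([-0.03160526,  0.01329501,  0.0204816 ]), 'gripper_width': 0.08808819093928125}
0.0187
side {'camera_matrix': array([[504.19380265,   0.        , 321.99706737],
       [  0.        , 504.19380265, 202.04870065],
       [  0.        ,   0.        ,   1.        ]]), 'world_to_cam': array([[ 0.75008912, -0.66105288, -0.01937526, -0.46408309],
       [-0.43724661, -0.47373275, -0.76445581,  0.30634606],
       [ 0.49616702,  0.58188175, -0.64438491,  0.96971234],
       [ 0.        ,  0.        ,  0.      
[... 291 characters left out ...]
89, -0.01778825, -0.11238159,  0.57459564],
       [ 0.11280218, -0.02473037, -0.99330966,  1.14153325],
       [ 0.        ,  0.        ,  0.        ,  1.        ]])}
wrist {'camera_matrix': array([[309.70691629,   0.        , 317.60081595],
       [  0.        , 309.70691629, 203.69708871],
       [  0.        ,   0.        ,   1.        ]]), 'hand_eye': array([[ 9.99999706e-01,  7.24056880e-04, -2.52359984e-04,
        -7.89503641e-04],
       [ 4.60522286e-04, -3.03988482e-01,  9.52675596e-01,
        -1.61863839e-01],
       [ 6.13076791e-04, -9.52675432e-01, -3.03988726e-01,
         8.47409510e-02],
       [ 0.00000000e+00,  0.00000000e+00,  0.00000000e+00,
         1.00000000e+00]])}
```

View pics/side0.png

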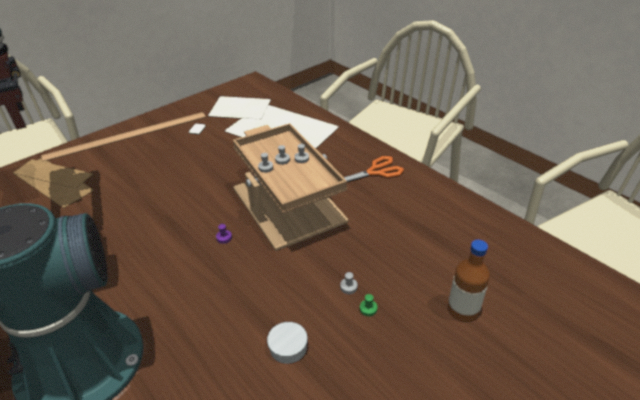

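View pics/top0.png

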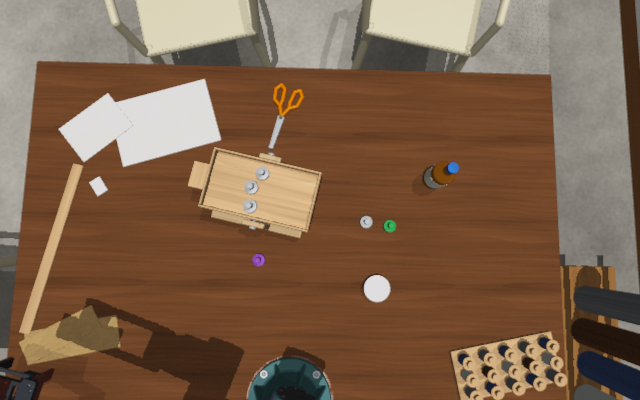

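View pics/wrist0.png

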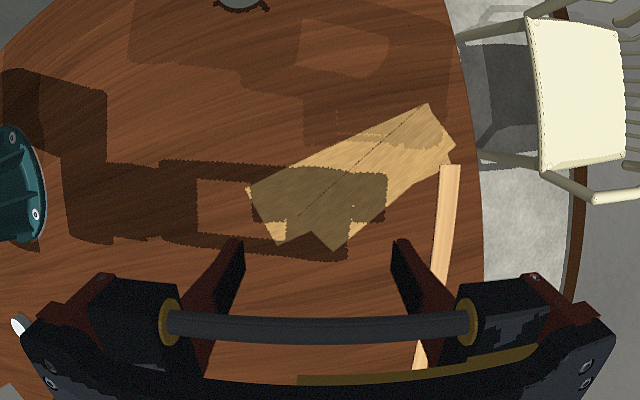

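```bash
python3 - <<'E'
from h import *
t=cv2.imread('pics/top0.png'); s=cv2.imread('pics/side0.png')
cv2.imwrite('pics/c1.png',cv2.resize(t[140:245,180:340],None,fx=5,fy=5,interpolation=cv2.INTER_CUBIC))
cv2.imwrite('pics/c2.png',cv2.resize(t[200:310,340:410],None,fx=5,fy=5,interpolation=cv2.INTER_CUBIC))
cv2.imwrite('pics/c3.png',cv2.resize(s[110:320,220:400],None,fx=2.8,fy=2.8,interpolation=cv2.INTER_CUBIC))
E
```

```text
(no output)
```

View pics/c1.png

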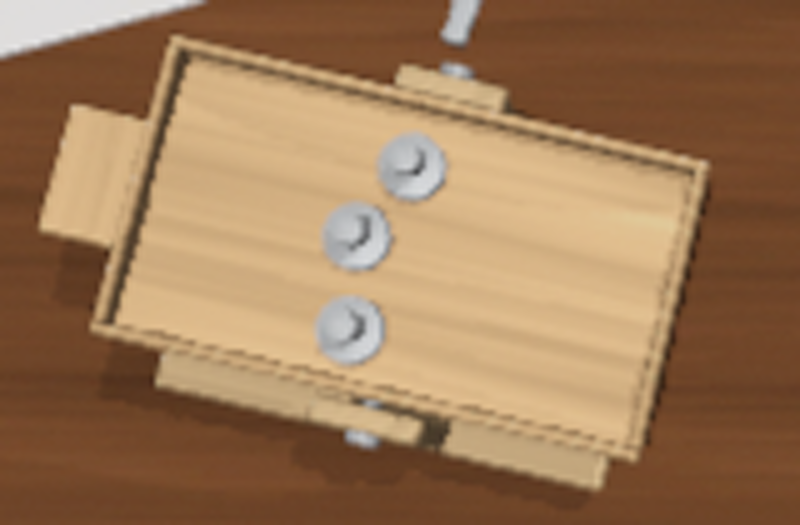

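View pics/c2.png

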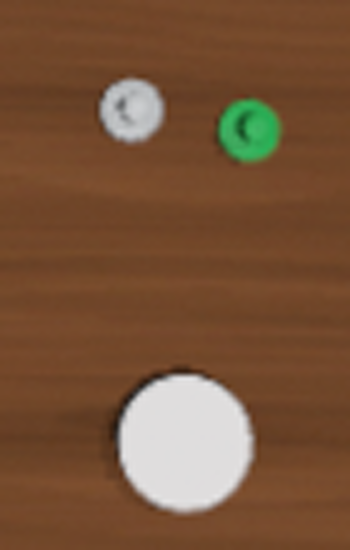

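View pics/c3.png

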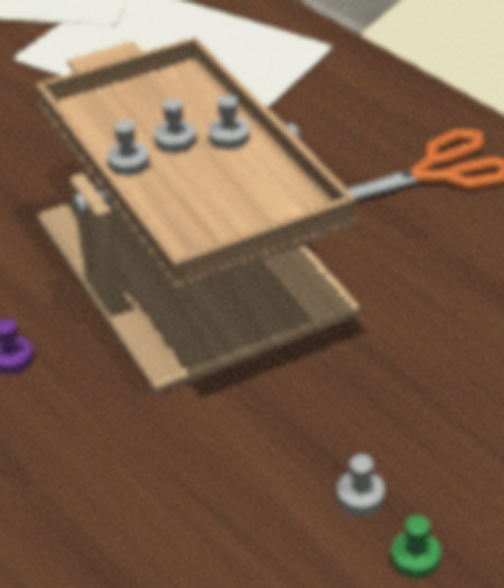

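```bash
cat >> h.py <<'E'
def ray(n,px):
    c=r.calibration(n);K=c['camera_matrix'];T=c['world_to_cam']
    d=T[:3,:3].T@np.linalg.solve(K,[px[0],px[1],1]);o=-T[:3,:3].T@T[:3,3]
    return o,d
def onz(n,px,z):
    o,d=ray(n,px); return o+d*(z-o[2])/d[2]
def proj(n,p):
    c=r.calibration(n);q=c['world_to_cam'][:3,:3]@np.asarray(p)+c['world_to_cam'][:3,3];q=c['camera_matrix']@q;return q[:2]/q[2]
E
python3 - <<'E'
from h import *
A=[np.array([x/5+180,y/5+140]) for x,y in [(177,37),(708,162),(632,460),(93,328)]]
P=np.array([onz('top',a,.154) for a in A]);print(P.round(4))
c=P.mean(0); u=(P[0]+P[3]-P[1]-P[2]);u/=np.linalg.norm(u); yaw=np.arctan2(u[1],u[0])
print('c',c,'ydir',u,np.degrees(yaw),np.linalg.norm(P[0]-P[1]),np.linalg.norm(P[2]-P[3]),np.linalg.norm(P[0]-P[3]),np.linalg.norm(P[1]-P[2]))
print('tab', onz('top',[(40+108)/2/5+180-1.5,(104+246)/2/5+140],.14), c+u*.172)
print('raised', c-u*.098)
print('stray top',onz('top',[366.4,222],.011),onz('top',[367,221.4],.042))
print('stray side',onz('side',[348.9,285],.011))
for w in [(411,167),(357,236),(350,330)]:
    print('w',onz('top',[w[0]/5+180,w[1]/5+140],.143))
print('green',onz('top',[390,226.2],.011),'tin',onz('top',[377,288.3],.03))
x=np.array([u[1],-u[0],0])
for sx,sy in [(1,1),(1,-1),(-1,-1),(-1,1)]: print(proj('side',c+sx*.081*x+sy*.146*u))
s=r.read_state();print(R.from_quat(s['ee_rot']).as_matrix().round(3))
E
```

```text
[[ 0.6884  0.2036  0.154 ]
 [ 0.627  -0.0777  0.154 ]
 [ 0.4697 -0.0409  0.154 ]
 [ 0.5336  0.2397  0.154 ]]
c [0.57967346 0.08117614 0.154     ] ydir [0.21751028 0.97605803 0.        ] 77.43715816348757 0.28784111896410425 0.2877528531925968 0.15895438753252827 0.16153165740511063
tab [0.61584921 0.2618718  0.14      ] [0.61708523 0.24905813 0.154     ]
raised [ 0.55835745 -0.01447754  0.154     ]
stray top [ 0.50560125 -0.21417905  0.011     ] [ 0.50574963 -0.21212725  0.042     ]
stray side [ 0.50602742 -0.21599654  0.011     ]
w [0.62317211 0.07984882 0.143     ]
w [0.58569292 0.1070439  0.143     ]
w [0.53578583 0.10890344 0.143     ]
green [ 0.49428741 -0.28444516  0.011     ] tin [ 0.31513081 -0.24311241  0.03      ]
[289.71175124 122.2716611 ]
[346.59802077 180.68248792]
[281.53320349 204.07025822]
[232.13242829 139.38455094]
[[ 0.249 -0.    -0.968]
 [ 0.968 -0.001  0.249]
 [-0.001 -1.     0.   ]]
```

```bash
cat >> h.py <<'E'
def go(*p):
    s=r.read_state();M=R.from_quat(s['ee_rot']);o=s['eef_pos']
    for q in p:
        q=np.array(q);v=M.inv().apply(q-o)/.05;print(q,'units',v.round(3),'rows>=',int(np.ceil(abs(v).max())));o=q
E
python3 - <<'E'
from h import *
go((.45,.35,.223),(.5056,-.215,.223))
E
```

```text
[0.45  0.35  0.223] units [-2.968 -0.017 -6.973] rows>= 7
[ 0.5056 -0.215   0.223 ] units [-10.667   0.015  -3.892] rows>= 11
```

```bash
python3 -m jog '{"offset":[[-0.37,0,-0.87],[-0.37,0,-0.87],[-0.37,0,-0.87],[-0.37,0,-0.87],[-0.37,0,-0.87],[-0.37,0,-0.87],[-0.37,0,-0.87],[-0.37,0,-0.87],[0,0,0]],"dr":[[0,0,0],[0,0,0],[0,0,0],[0,0,0],[0,0,0],[0,0,0],[0,0,0],[0,0,0],[0,-0.3,0]],"fingers":[50,50,50,50,50,50,50,50,50]}' 20; python3 - <<'E'
from h import *
go((.5056,-.215,.223))
s=r.read_state();print(R.from_quat(s['ee_rot']).as_matrix().round(3))
E
```

```text
t: 1.27
eef_pos: [0.452, 0.3491, 0.2224]
ee_rot: [0.553, 0.441, -0.441, -0.552]
wrist_force: [0.2, 1.2, -0.4]
gripper_width: 0.0498
[ 0.5056 -0.215   0.223 ] units [-1.0765e+01 -5.0000e-03 -3.5430e+00] rows>= 11
[[ 0.221  0.001 -0.975]
 [ 0.975 -0.001  0.221]
 [-0.001 -1.    -0.001]]
```

```bash
python3 -m jog '{"offset":[[-0.9,0,-0.295],[-0.9,0,-0.295],[-0.9,0,-0.295],[-0.9,0,-0.295],[-0.9,0,-0.295],[-0.9,0,-0.295],[-0.9,0,-0.295],[-0.9,0,-0.295],[-0.9,0,-0.295],[-0.9,0,-0.295],[-0.9,0,-0.295],[-0.9,0,-0.295]],"dr":[[0,0,0],[0,0,0],[0,0,0],[0,0,0],[0,0,0],[0,0,0],[0,0,0],[0,0,0],[0,0,0],[0,0,0],[0,0,0],[0,0,0]],"fingers":[50,50,50,50,50,50,50,50,50,50,50,50]}'; python3 -m jog '{"offset":[[0,0.7,0],[0,0.7,0],[0,0.6,0],[0,0,0]],"dr":[[0,0,0],[0,0,0],[0,0,0],[0,0,0]],"fingers":[50,50,50,50]}' ; python3 - <<'E'
from h import *
s=r.read_state()
im=snap('wrist','w1'); snap('top','t1');snap('side','s1')
go((.5056,-.215,.12),(.5056,-.215,.016))
def wproj(p,s):
    c=r.calibration('wrist');K=c['camera_matrix'];H=c['hand_eye']
    q=R.from_quat(s['ee_rot']).inv().apply(np.array(p)-s['eef_pos']);q=H[:3,:3].T@(q-H[:3,3])
    rr=np.hypot(*q[:2]);th=np.arctan2(rr,q[2]);return K[:2,2]+K[0,0]*th*q[:2]/rr
for z in (0,.011,.042): print(wproj((.5056,-.215,z),s))
E
```

```text
t: 2.78
eef_pos: [0.5043, -0.2148, 0.2226]
ee_rot: [-0.551, -0.442, 0.442, 0.552]
wrist_force: [0.2, 0.1, -0.8]
gripper_width: 0.05
t: 3.28
eef_pos: [0.5024, -0.2125, 0.1206]
ee_rot: [-0.55, -0.442, 0.443, 0.554]
wrist_force: [-0.2, 0.3, -0.2]
gripper_width: 0.05
[ 0.5056 -0.215   0.12  ] units [-0.008  0.076 -0.011] rows>= 1
[ 0.5056 -0.215   0.016 ] units [1.00e-03 2.08e+00 3.00e-03] rows>= 3
[316.4242952  202.61402655]
[316.39934835 206.13818536]
[316.3188127  217.61530057]
```

View pics/w1.png

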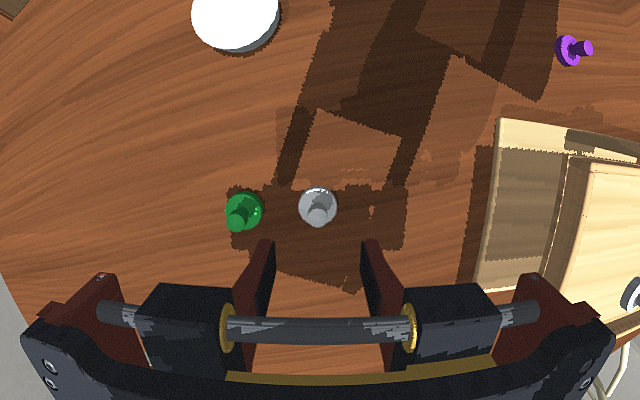

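View pics/t1.png

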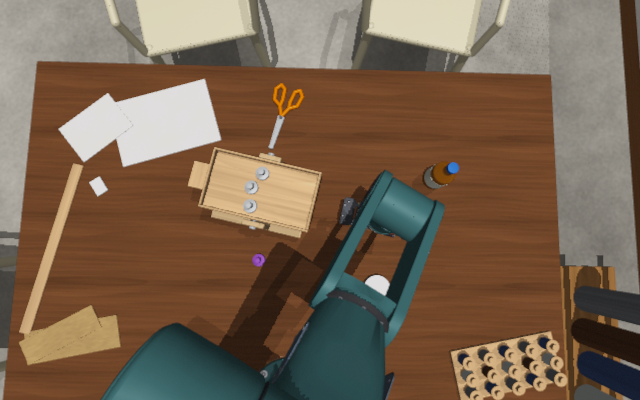

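Candidates: silver weight (wrist 318,208 / top 366,222), green one (242,212 / 390,226) and purple one (574,50 / 258,260). The silver/steel one standing alone fits; green and purple are the look-alikes. The wrist view is a close confirmation: silver disc and knob, between the fingers, matching the predicted pixel to about 2 px.

```bash
python3 -m jog '{"offset":[[0,0.5,0],[0,0.5,0],[0,0.5,0],[0,0.4,0],[0,0.18,0],[0,0,0]],"dr":[[0,0,0],[0,0,0],[0,0,0],[0,0,0],[0,0,0],[0,0,0]],"fingers":[50,50,50,50,50,50]}'; python3 - <<'E'
from h import *
im=snap('wrist','w2'); print(r.read_state()['eef_pos'],r.read_state()['wrist_force'])
E
```

```text
t: 4.18
eef_pos: [0.5048, -0.2148, 0.0192]
ee_rot: [0.552, 0.442, -0.442, -0.552]
wrist_force: [-0.4, 0.5, -0.7]
gripper_width: 0.0501
[ 0.5050212  -0.21492343  0.01955478] [ 0.23621349 -0.52794193  0.06544462]
```

View pics/w2.png

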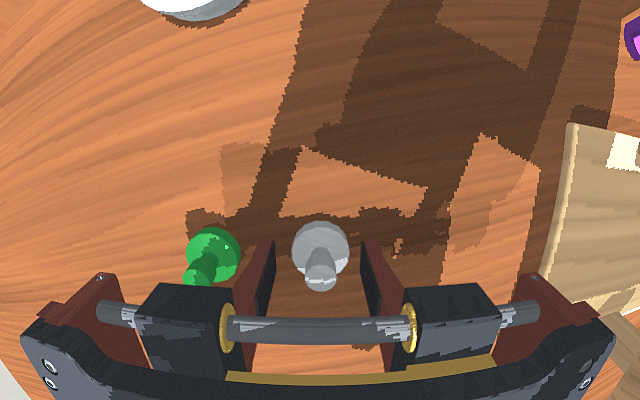

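The stray (321,255) is centred between the fingers with the green one (212,255) outside the left finger. I'll lower 3 mm and close.

```bash
python3 -m jog '{"offset":[[0,0.06,0],[0,0,0],[0,0,0],[0,0,0],[0,0,0],[0,0,0],[0,0,0]],"dr":[[0,0,0],[0,0,0],[0,0,0],[0,0,0],[0,0,0],[0,0,0],[0,0,0]],"fingers":[50,40,0,0,0,0,0]}' 25; python3 -m jog '{"offset":[[0,-0.2,0],[0,-0.8,0],[0,-0.8,0],[0,-0.8,0],[0,-0.8,0],[0,-0.8,0],[0,0,0]],"dr":[[0,0,0],[0,0,0],[0,0,0],[0,0,0],[0,0,0],[0,0,0],[0,0,0]],"fingers":[0,0,0,0,0,0,0]}'; python3 - <<'E'
from h import *
im=snap('wrist','w3')
go((.5584,-.0145,.226),(.5584,-.0145,.150))
E
```

```text
t: 5.1
eef_pos: [0.5043, -0.2147, 0.0158]
ee_rot: [0.552, 0.442, -0.442, -0.552]
wrist_force: [0.3, 0.8, 2.3]
gripper_width: 0.0159
t: 5.98
eef_pos: [0.5063, -0.2157, 0.2294]
ee_rot: [0.554, 0.443, -0.441, -0.55]
wrist_force: [0.5, -0.3, -1.0]
gripper_width: 0.0162
[ 0.5584 -0.0145  0.226 ] units [ 4.146  0.02  -0.167] rows>= 5
[ 0.5584 -0.0145  0.15  ] units [0.002 1.52  0.005] rows>= 2
```

View pics/w3.png

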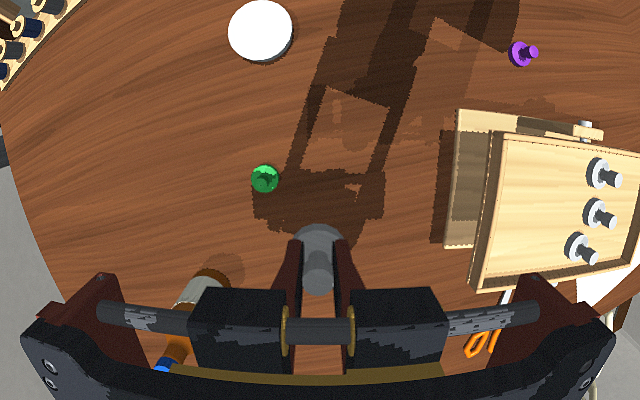

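The weight is held upright at (318,250), opening 16 mm. Next, move over the raised end.

```bash
python3 -m jog '{"offset":[[0.7,0,-0.03],[0.7,0,-0.03],[0.7,0,-0.03],[0.7,0,-0.03],[0.7,0,-0.03],[0.64,0,-0.02],[0,0,0],[0,0,0]],"dr":[[0,0,0],[0,0,0],[0,0,0],[0,0,0],[0,0,0],[0,0,0],[0,0,0],[0,0,0]],"fingers":[0,0,0,0,0,0,0,0]}'; python3 - <<'E'
from h import *
im=snap('wrist','w4');snap('side','s4');snap('top','t4')
go((.5584,-.0145,.226),(.5584,-.0145,.153))
E
```

```text
t: 7.02
eef_pos: [0.5568, -0.0149, 0.2244]
ee_rot: [-0.551, -0.441, 0.443, 0.552]
wrist_force: [-0.0, 0.1, -1.0]
gripper_width: 0.0166
[ 0.5584 -0.0145  0.226 ] units [ 0.024 -0.016 -0.016] rows>= 1
[ 0.5584 -0.0145  0.153 ] units [ 1.00e-03  1.46e+00 -1.00e-03] rows>= 2
```

View pics/w4.png

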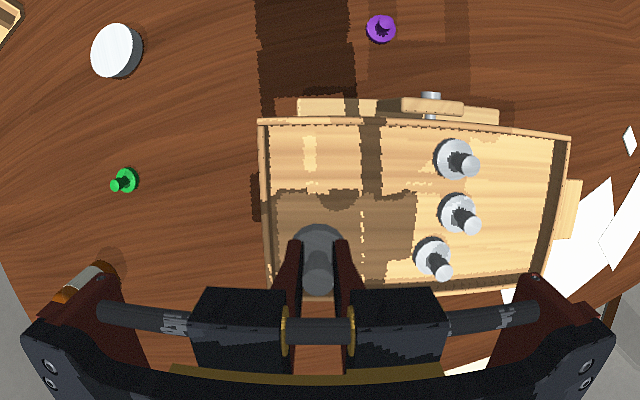

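View pics/s4.png

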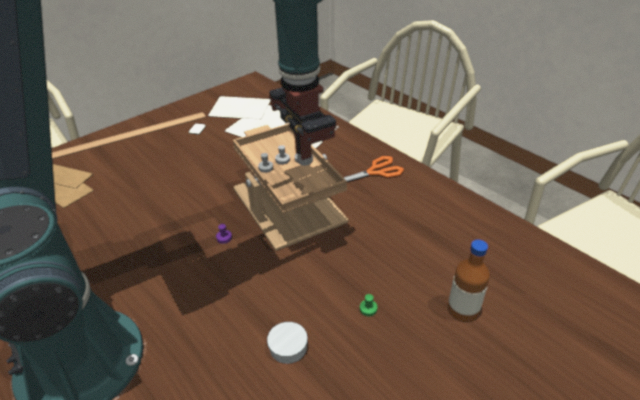

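The gripper with the weight is over the raised end (wrist 318,250), clear of the three weights (x ≥ 432). Lowering.

```bash
python3 -m jog '{"offset":[[0,0.5,0],[0,0.5,0],[0,0.4,0],[0,0,0],[0,0,0]],"dr":[[0,0,0],[0,0,0],[0,0,0],[0,0,0],[0,0,0]],"fingers":[0,0,0,0,0]}'; python3 -m jog '{"offset":[[0,0.04,0],[0,0.04,0],[0,0,0]],"dr":[[0,0,0],[0,0,0],[0,0,0]],"fingers":[0,0,0]}'
```

```text
t: 7.8
eef_pos: [0.5583, -0.015, 0.1564]
ee_rot: [0.552, 0.442, -0.442, -0.552]
wrist_force: [-0.1, 0.4, -0.7]
gripper_width: 0.0165
t: 8.18
eef_pos: [0.5579, -0.0144, 0.1518]
ee_rot: [0.552, 0.442, -0.442, -0.552]
wrist_force: [0.0, 0.1, -1.2]
gripper_width: 0.016
```

```bash
for i in 1 2; do python3 -m jog '{"offset":[[0,0.03,0],[0,0,0]],"dr":[[0,0,0],[0,0,0]],"fingers":[0,0]}'; done; python3 - <<'E'
from h import *
snap('side','s5')
E
```

```text
t: 8.43
eef_pos: [0.5578, -0.0144, 0.1501]
ee_rot: [-0.552, -0.442, 0.442, 0.552]
wrist_force: [0.8, 0.1, -0.7]
gripper_width: 0.0165
t: 8.68
eef_pos: [0.5577, -0.0145, 0.1485]
ee_rot: [-0.552, -0.442, 0.442, 0.552]
wrist_force: [0.1, 0.6, -0.4]
gripper_width: 0.0163
```

```bash
for i in 1 2; do python3 -m jog '{"offset":[[0,0.02,0],[0,0,0]],"dr":[[0,0,0],[0,0,0]],"fingers":[0,0]}'; done
```

```text
t: 8.98
eef_pos: [0.558, -0.0145, 0.1477]
ee_rot: [0.552, 0.442, -0.442, -0.552]
wrist_force: [-0.1, -0.4, 0.4]
gripper_width: 0.0162
t: 9.22
eef_pos: [0.5584, -0.0146, 0.1477]
ee_rot: [0.552, 0.442, -0.442, -0.552]
wrist_force: [-1.3, 0.3, 7.2]
gripper_width: 0.0165
```

```bash
python3 -m jog '{"offset":[[0,-0.02,0],[0,0,0],[0,0,0],[0,0,0],[0,-0.3,0],[0,-0.8,0],[0,-0.8,0],[0,-0.8,0],[0,0,0]],"dr":[[0,0,0],[0,0,0],[0,0,0],[0,0,0],[0,0,0],[0,0,0],[0,0,0],[0,0,0],[0,0,0]],"fingers":[16,34,34,34,34,34,34,34,34]}'; python3 - <<'E'
from h import *
im=snap('wrist','w6');snap('side','s6');snap('top','t6')
go((.617,.249,.29))
E
```

```text
t: 10.35
eef_pos: [0.5603, -0.0148, 0.2873]
ee_rot: [0.554, 0.444, -0.44, -0.55]
wrist_force: [0.4, 0.4, 0.6]
gripper_width: 0.0339
[0.617 0.249 0.29 ] units [ 5.401 -0.154 -0.014] rows>= 6
```

View pics/w6.png

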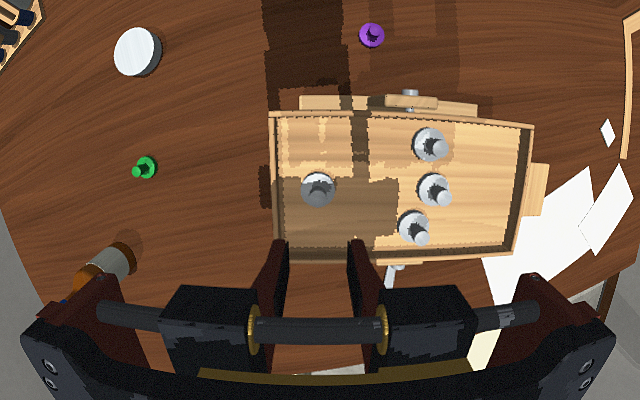

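The weight stands at (318,188) in the clear end; the others are untouched (430,145), (433,190), (414,228). Now over the tab with fingers shut.

```bash
python3 -m jog '{"offset":[[0.7,0,0],[0.9,0,0],[0.9,0,0],[0.9,0,0],[0.9,0,0],[0.9,0,0],[0.2,0,0],[0,0,0]],"dr":[[0,0,0],[0,0,0],[0,0,0],[0,0,0],[0,0,0],[0,0,0],[0,0,0],[0,0,0]],"fingers":[0,0,0,0,0,0,0,0]}' 20; python3 -m jog '{"offset":[[0,0.8,0],[0,0.8,0],[0,0.6,0],[0,0.3,0],[0,0,0],[0,0,0]],"dr":[[0,0,0],[0,0,0],[0,0,0],[0,0,0],[0,0,0],[0,0,0]],"fingers":[0,0,0,0,0,0]}' ; python3 - <<'E'
from h import *
im=snap('wrist','w7');snap('side','s7');snap('top','t7')
go((.617,.249,.145));print(r.read_state()['joint_pos'].round(2))
a,b=cv2.imread('pics/s7.png')[90:260,190:390],cv2.imread('pics/t7.png')[120:270,150:350]
cv2.imwrite('pics/m7.png',np.hstack([cv2.resize(a,(400,340)),cv2.resize(b,(400,300))[:,:][0:300] if 0 else cv2.copyMakeBorder(cv2.resize(b,(400,300)),0,40,0,0,0)]))
E
```

```text
t: 11.5
eef_pos: [0.6162, 0.2488, 0.2812]
ee_rot: [-0.552, -0.441, 0.443, 0.552]
wrist_force: [-0.3, -0.7, 0.4]
gripper_width: 0.0007
t: 12.25
eef_pos: [0.6178, 0.2488, 0.1591]
ee_rot: [0.552, 0.443, -0.441, -0.552]
wrist_force: [0.5, -0.7, -0.7]
gripper_width: 0.0002
[0.617 0.249 0.145] units [-0.007  0.281  0.014] rows>= 1
[ 0.28  0.51  1.43 -0.    1.2  -1.07]
```

View pics/w7.png

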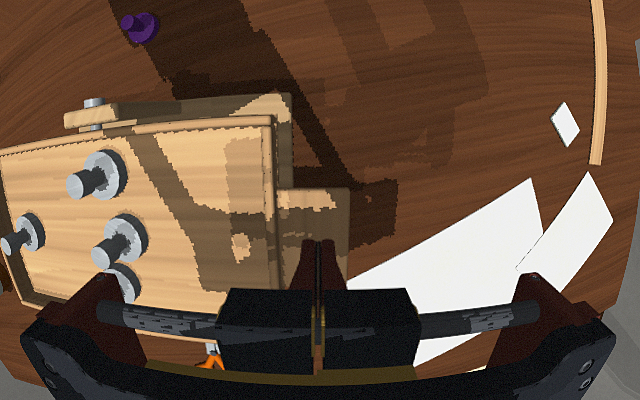

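View pics/m7.png

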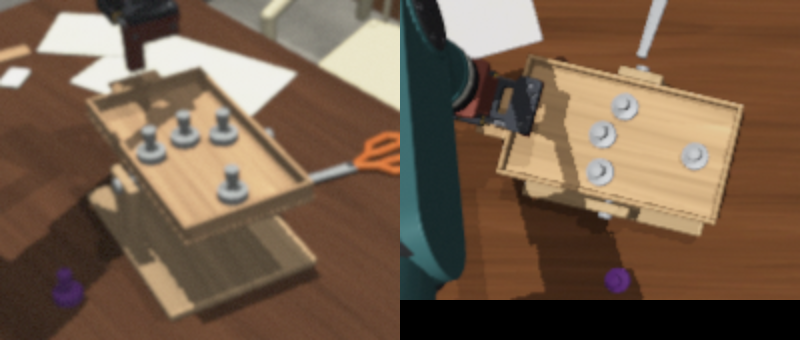

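Fingers (318,290) hang over the tab, between wall (275) and its outer edge (348). All four weights are standing. Make contact.

```bash
python3 -m jog '{"offset":[[0,0.2,0],[0,0.08,0],[0,0,0]],"dr":[[0,0,0],[0,0,0],[0,0,0]],"fingers":[0,0,0]}';  python3 -m jog '{"offset":[[0,0.06,0],[0,0.04,0],[0,0,0]],"dr":[[0,0,0],[0,0,0],[0,0,0]],"fingers":[0,0,0]}' ; python3 - <<'E'
from h import *
snap('side','s8'); print(r.read_state()['wrist_force'])
E
```

```text
t: 12.78
eef_pos: [0.6164, 0.2489, 0.1429]
ee_rot: [-0.552, -0.442, 0.442, 0.552]
wrist_force: [0.3, -0.7, 0.2]
gripper_width: 0.0005
t: 13.15
eef_pos: [0.6171, 0.2492, 0.1388]
ee_rot: [0.552, 0.442, -0.442, -0.552]
wrist_force: [0.4, 0.2, 1.4]
gripper_width: 0.0006
[0.90543241 1.54194435 0.43260637]
```

```bash
python3 -m jog '{"offset":[[0.008,0.072,0],[0.008,0.072,0],[0.008,0.072,0],[0.008,0.072,0],[0.008,0.072,0]],"dr":[[0,0,0.2],[0,0,0.2],[0,0,0.2],[0,0,0.2],[0,0,0.2]],"fingers":[0,0,0,0,0]}'; python3 - <<'E'
from h import *
s=r.read_state();M=R.from_quat(s['ee_rot']).as_matrix();print(M.round(3),s['eef_pos'],s['wrist_force'])
E
```

```text
t: 13.82
eef_pos: [0.6173, 0.25, 0.1203]
ee_rot: [0.575, 0.412, -0.471, -0.527]
wrist_force: [-0.1, -1.9, 3.3]
gripper_width: 0.0004
[[ 0.217 -0.023 -0.976]
 [ 0.97  -0.104  0.218]
 [-0.106 -0.994 -0.   ]] [0.61731556 0.25003207 0.12026393] [-0.12317097 -1.89540483  3.26853676]
```

```bash
python3 -m jog '{"offset":[[0.008,0.072,0],[0.008,0.072,0],[0.008,0.072,0],[0.008,0.072,0],[0.008,0.072,0],[0.008,0.072,0]],"dr":[[0,0,0.2],[0,0,0.2],[0,0,0.2],[0,0,0.2],[0,0,0.2],[0,0,0.2]],"fingers":[0,0,0,0,0,0]}'; python3 -m jog '{"offset":[[0.004,0.036,0],[0.004,0.036,0],[0.004,0.036,0],[0.004,0.036,0],[0.004,0.036,0],[0.004,0.036,0],[0.004,0.036,0],[0.004,0.036,0]],"dr":[[0,0,0.1],[0,0,0.1],[0,0,0.1],[0,0,0.1],[0,0,0.1],[0,0,0.1],[0,0,0.1],[0,0,0.1]],"fingers":[0,0,0,0,0,0,0,0]}'; python3 - <<'E'
from h import *
a=snap('side','s9')[90:260,190:390];b=snap('top','t9')[120:270,150:350]
s=r.read_state();M=R.from_quat(s['ee_rot']).as_matrix();print(M.round(3),s['eef_pos'],s['wrist_force'])
cv2.imwrite('pics/m9.png',np.hstack([cv2.resize(a,(400,340)),cv2.copyMakeBorder(cv2.resize(b,(400,300)),0,40,0,0,0)]))
E
```

```text
t: 14.58
eef_pos: [0.6169, 0.2491, 0.0987]
ee_rot: [0.599, 0.375, -0.503, -0.497]
wrist_force: [0.5, -1.1, 3.2]
gripper_width: 0.0008
t: 15.58
eef_pos: [0.6162, 0.247, 0.0843]
ee_rot: [0.614, 0.35, -0.523, -0.476]
wrist_force: [0.4, -0.0, 1.2]
gripper_width: 0.0005
[[ 0.207 -0.068 -0.976]
 [ 0.928 -0.302  0.218]
 [-0.31  -0.951  0.001]] [0.61611029 0.24702787 0.0840156 ] [0.42496717 0.35685837 0.62088263]
```

View pics/m9.png

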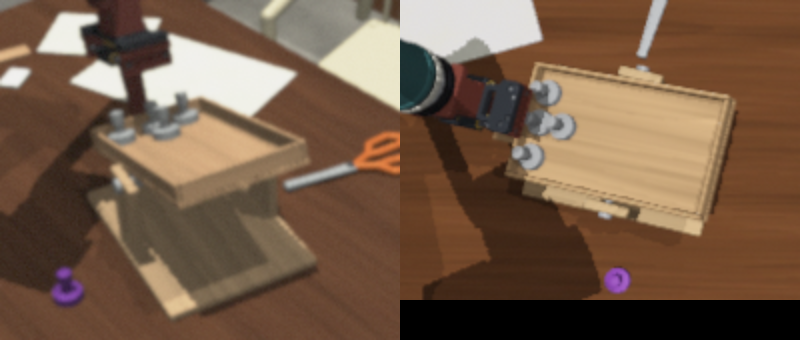

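All four weights have slid to the tab end (top right panel x 520-575), tray at about 0.31 rad. Continue to the stop.

```bash
python3 -m jog '{"offset":[[0.004,0.036,0],[0.004,0.036,0],[0.004,0.036,0],[0.004,0.036,0],[0.004,0.036,0],[0.004,0.036,0],[0.004,0.036,0],[0.004,0.036,0]],"dr":[[0,0,0.1],[0,0,0.1],[0,0,0.1],[0,0,0.1],[0,0,0.1],[0,0,0.1],[0,0,0.1],[0,0,0.1]],"fingers":[0,0,0,0,0,0,0,0]}'; python3 -m jog '{"offset":[[0.004,0.036,0],[0.004,0.036,0]],"dr":[[0,0,0.1],[0,0,0.1]],"fingers":[0,0]}'; python3 -m jog '{"offset":[[0.004,0.036,0],[0.004,0.036,0]],"dr":[[0,0,0.1],[0,0,0.1]],"fingers":[0,0]}'
```

```text
t: 16.68
eef_pos: [0.6157, 0.2436, 0.0704]
ee_rot: [0.629, 0.324, -0.543, -0.453]
wrist_force: [-1.1, -0.6, 0.6]
gripper_width: 0.0004
t: 16.92
eef_pos: [0.6155, 0.2426, 0.0669]
ee_rot: [0.632, 0.317, -0.547, -0.448]
wrist_force: [-0.4, -0.0, -0.8]
gripper_width: 0.0004
t: 17.18
eef_pos: [0.6152, 0.2415, 0.0635]
ee_rot: [0.635, 0.311, -0.552, -0.442]
wrist_force: [-0.5, -0.7, 0.9]
gripper_width: 0.0006
```

```bash
for i in 1 2 3; do python3 -m jog '{"offset":[[0.004,0.036,0],[0,0,0]],"dr":[[0,0,0.1],[0,0,0]],"fingers":[0,0]}'|grep -E 'pos|force'; done
```

```text
eef_pos: [0.615, 0.2411, 0.0615]
wrist_force: [0.5, 0.3, -0.6]
eef_pos: [0.6149, 0.2405, 0.0599]
wrist_force: [-0.1, 0.5, 0.2]
eef_pos: [0.6148, 0.2398, 0.0583]
wrist_force: [0.2, 0.2, 0.0]
```

```bash
python3 - <<'E'
from h import *
a=snap('side','s10')[90:260,190:390];b=snap('wrist','w10')
s=r.read_state();M=R.from_quat(s['ee_rot']).as_matrix();print(M.round(3),s['eef_pos'],s['wrist_force'])
cv2.imwrite('pics/m10.png',cv2.resize(a,(800,600),interpolation=cv2.INTER_CUBIC))
E
```

```text
[[ 0.195 -0.099 -0.976]
 [ 0.869 -0.443  0.219]
 [-0.454 -0.891  0.   ]] [0.61472611 0.23972659 0.05832552] [ 0.20154766 -0.20296361  0.05420319]
```

View pics/m10.png

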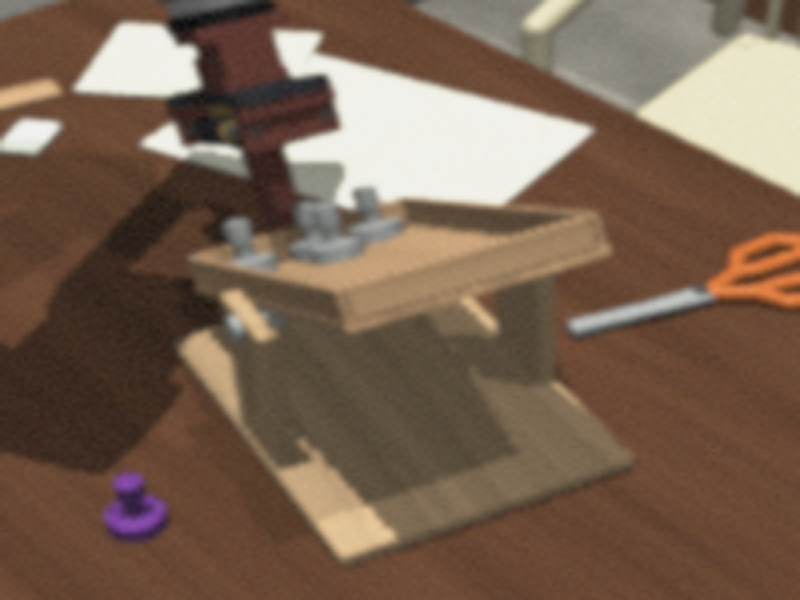

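View pics/w10.png

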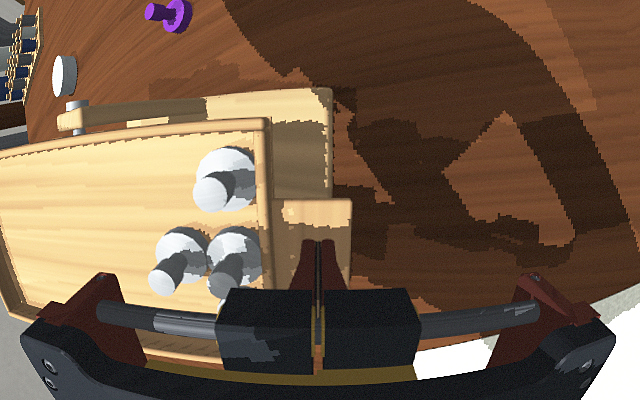

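Weights stand at the tab end; fingers still over the tab (318,290). No contact force yet, so carry on in small steps.

```bash
for i in 1 2; do python3 -m jog '{"offset":[[0.004,0.036,0],[0,0,0]],"dr":[[0,0,0.1],[0,0,0]],"fingers":[0,0]}'|grep -E 'pos|force'; done
```

```text
eef_pos: [0.6146, 0.2391, 0.0565]
wrist_force: [-0.8, -0.1, -0.1]
eef_pos: [0.6144, 0.2385, 0.0548]
wrist_force: [0.5, 0.1, -0.0]
```

```bash
python3 - <<'E'
from h import *
c=np.array([.5797,.0812,.12]);u=np.array([.2175,.976,0]);x=np.array([.976,-.2175,0])
P=lambda X,Y,Z,t:c+X*x+u*(Y*np.cos(t)+Z*np.sin(t))+np.array([0,0,1])*(Z*np.cos(t)-Y*np.sin(t))
for t in (.3,.35,.4,.45,.5,.55):
    q=[proj('side',P(X,-.146,Z,t)) for X,Z in ((.081,.034),(-.081,.034),(-.081,0.006))]
    print(t,[((a[0]-190)*4, (a[1]-90)*600/170) for a in q])
E
```

```text
0.3 [(np.float64(611.9207267222953), np.float64(253.73042586694183)), (np.float64(347.066296851674), np.float64(333.8632746621566)), (np.float64(357.4938449959609), np.float64(376.0662993475406))]
0.35 [(np.float64(608.3807435449189), np.float64(242.29984644150562)), (np.float64(342.9723958642737), np.float64(321.91726697423684)), (np.float64(354.45316734225366), np.float64(364.9333095869594))]
0.4 [(np.float64(604.5422464997221), np.float64(230.86147473697605)), (np.float64(338.6485092288508), np.float64(309.93595005062525)), (np.float64(351.14801321656137), np.float64(353.62175520974284))]
0.45 [(np.float64(600.4175218998744), np.float64(219.45452548560903)), (np.float64(334.10897372861405), np.float64(297.9609246096686)), (np.float64(347.5879328927092), np.float64(342.1690377894714))]
0.5 [(np.float64(596.0201626528117), np.float64(208.11825363138902)), (np.float64(329.3691589696275), np.float64(286.03396111627615)), (np.float64(343.78369210599), np.float64(330.61358633815047))]
0.55 [(np.float64(591.3649932235951), np.float64(196.89171574325403)), (np.float64(324.445377278005), np.float64(274.1967387776132)), (np.float64(339.7472260814236), np.float64(318.9946391866282))]
```

```bash
for i in 1 2 3; do python3 -m jog '{"offset":[[0.004,0.036,0],[0,0,0]],"dr":[[0,0,0.1],[0,0,0]],"fingers":[0,0]}'|grep -E 'pos|force'; done
```

```text
eef_pos: [0.6143, 0.2379, 0.0531]
wrist_force: [0.0, -0.1, 1.0]
eef_pos: [0.6141, 0.2372, 0.0515]
wrist_force: [0.0, -0.1, -0.6]
eef_pos: [0.614, 0.2364, 0.0498]
wrist_force: [-0.4, -0.3, -0.5]
```

```bash
for i in 1 2; do python3 -m jog '{"offset":[[0.004,0.036,0],[0,0,0]],"dr":[[0,0,0.1],[0,0,0]],"fingers":[0,0]}'|grep -E 'pos|force'; done;  python3 - <<'E'
from h import *
a=snap('side','s11')[90:260,190:390]
s=r.read_state();print(s['eef_pos'],s['wrist_force'])
cv2.imwrite('pics/m11.png',cv2.resize(a,(800,600),interpolation=cv2.INTER_CUBIC))
E
```

```text
eef_pos: [0.6139, 0.2357, 0.0482]
wrist_force: [-0.5, -0.4, 0.2]
eef_pos: [0.6138, 0.2351, 0.047]
wrist_force: [-0.2, 1.4, 3.8]
[0.61383901 0.23507222 0.04695453] [-0.11040848  0.52591076  2.42137533]
```

View pics/m11.png

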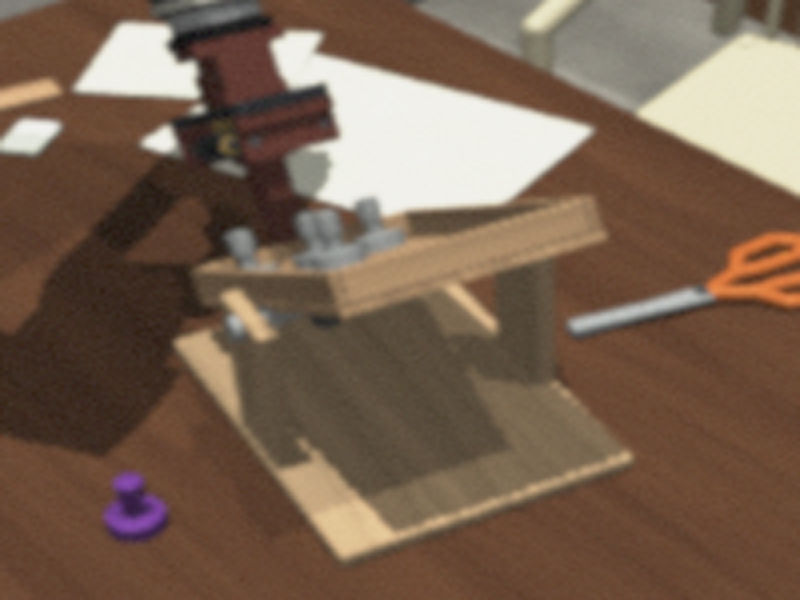

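The tray moved further (corner 600,200; about 0.55 rad) and force is now rising, so this looks like the stop. Press on in 1 mm steps.

```bash
for i in 1 2 3; do python3 -m jog '{"offset":[[0.002,0.03,0],[0,0,0]],"dr":[[0,0,0.08],[0,0,0]],"fingers":[0,0]}'|grep -E 'pos|force'; done
```

```text
eef_pos: [0.6138, 0.2346, 0.046]
wrist_force: [-0.2, 2.3, 5.0]
eef_pos: [0.6137, 0.2342, 0.0451]
wrist_force: [-0.9, 3.1, 7.6]
eef_pos: [0.6136, 0.2338, 0.0443]
wrist_force: [-1.4, 4.0, 9.7]
```

```bash
for i in 1 2; do python3 -m jog '{"offset":[[0.001,0.026,0],[0,0,0]],"dr":[[0,0,0.06],[0,0,0]],"fingers":[0,0]}'|grep -E 'pos|force'; done
```

```text
eef_pos: [0.6135, 0.2334, 0.0435]
wrist_force: [-2.9, 5.7, 12.7]
eef_pos: [0.6135, 0.2331, 0.0428]
wrist_force: [-1.9, 7.6, 14.5]
```

Total about 16.5 N, normal to the tab, rising steadily, so the tray is on the stop. Release straight back along the tab normal.

```bash
python3 -m jog '{"offset":[[0,-0.05,0],[0,-0.1,0],[0,-0.3,0],[0,-0.6,0],[0,-0.8,0],[0,-0.8,0],[0,-0.8,0],[0,0,0],[0,0,0]],"dr":[[0,0,0],[0,0,0],[0,0,0],[0,0,0],[0,0,0],[0,0,0],[0,0,0],[0,0,0],[0,0,0]],"fingers":[0,0,0,0,0,0,0,0,0]}'; python3 - <<'E'
from h import *
a=snap('side','s12')[90:260,190:390];snap('wrist','w12');snap('top','t12')
print(r.read_state()['t'])
cv2.imwrite('pics/m12.png',cv2.resize(a,(800,600),interpolation=cv2.INTER_CUBIC))
E
```

```text
t: 22.2
eef_pos: [0.6333, 0.324, 0.1837]
ee_rot: [0.655, 0.265, -0.582, -0.402]
wrist_force: [-0.0, -0.4, -1.3]
gripper_width: 0.0006
22.35
```

View pics/m12.png

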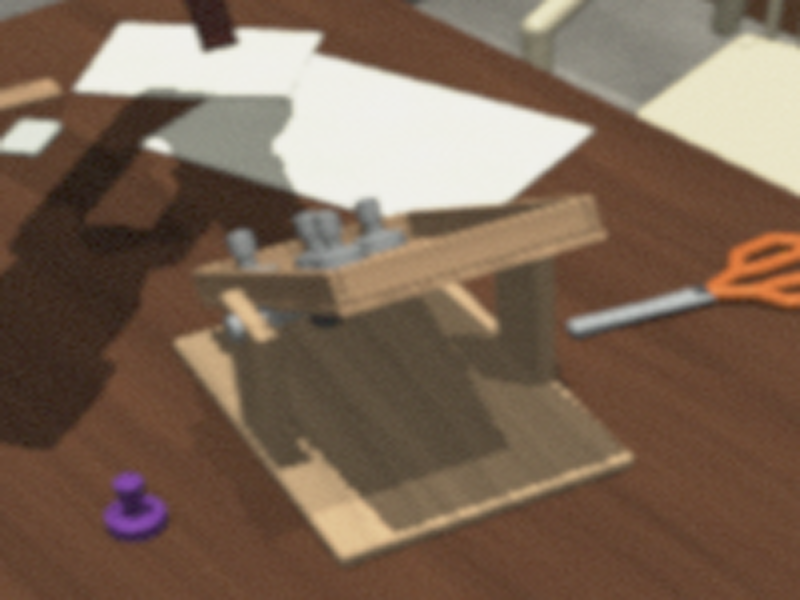

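View pics/w12.png

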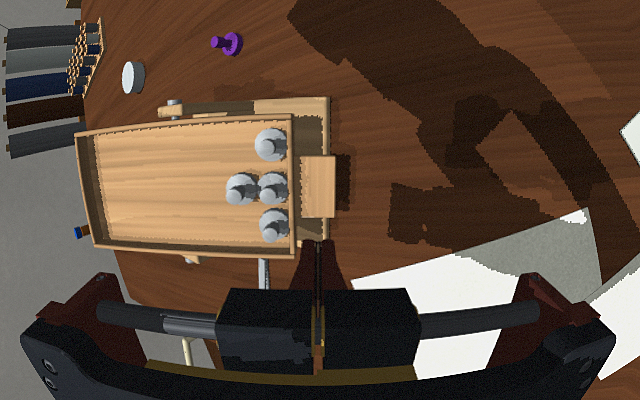

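View pics/t12.png

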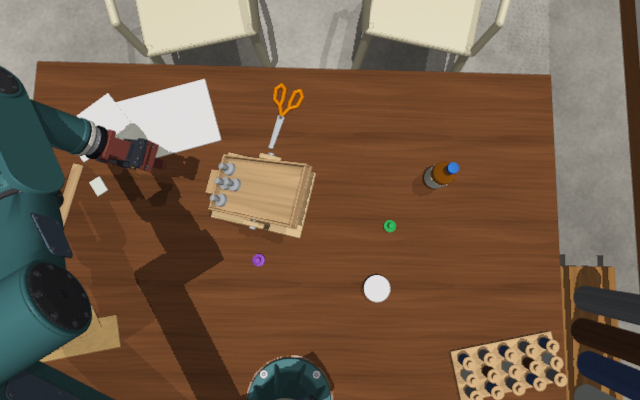

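Three weights are against the tab wall (wrist 270,145; 272,188; 273,225), and the stray is directly behind the middle one (240,188). All are upright. The tray corner at (600,200) has not sprung back, and shears, bottle, tin, green and purple are unmoved in the top view. Handing in.

```bash
python3 -c "
from rig import r
print(r.hand_in())"
```

```text
the job is handed in; nothing more can be done
None
```

The stray steel weight is in the tray, and the tray is tipped onto its stop with all four weights at the tab end. I handed the job in at about 22 s of the 70 s allowed; no verdict is reported.

- **Placing:** I gripped the stray by its knob and stood it on its base in the raised end. The wrist view afterwards showed it upright and the other three weights unmoved.
- **Tipping:** I pressed the tab with shut fingers along the hinge arc. The force stayed near or below 4 N until the stop at about 0.55 rad, then rose steadily. The highest reading was about 16.5 N. I read the force only at the end of each move.
- **Last checks:** The tray stayed tipped after I let go, with no spring-back visible in the side view. All four weights are upright. Three are against the tab-end wall; the stray is touching the back of the middle one rather than the wall. The shears, bottle, pin tin and both look-alikes look unmoved in the top view.
- **Disagreement:** From about 0.3 to 0.55 rad the pressing force read near zero. I take this as the slid weights helping the tray down. That the tray is on the stop rests on the steady force rise and the tilt seen in the side view; I did not see the contact clearly.

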